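Check in blood tubes in order of draw

ROBOT

A 6-joint arm with a two-finger parallel gripper is mounted at the origin on the work surface. World frame = base frame: x ahead of the robot, y to its left, z up, the work surface at z = 0. Lengths are in m, angles in rad, forces in N, time in s.
With the tool pointing down it reaches from about 0.325 to 0.9 m from the base axis. Payload 3.5 kg.
Tool frame: the origin (TCP) lies at the very end of the fingers, on their centre line; the grasp point (between the pads) lies 19 mm behind it; z points along the fingers, y is the direction in which the jaws open and shut (so a half turn about z gives the same grasp; the last joint's range is limited). The gripper opens to 85 mm and grips with 20 to 120 N. Pads are 22 mm wide; open, the fingers measure 114 mm over their backs; the gripper's body (76 mm by 85 mm) begins 54 mm behind the grasp point. The pads swing forward as they close: fully open they stand 13 mm farther back than shut.
Start: joints at [1.069, 0.276, -0.026, 1.268, 0, 1.467], TCP at [0.243, 0.576, 0.231] pointing down, gripper open.
Joint ranges: [-3.12, 3.12], [-0.85, 1.88], [-1.08, 1.24], [-1.95, 2.15], [-1.57, 1.53], [-3.14, 3.14]. Speed limits (rad/s): [2.57, 2.57, 3.14, 3.14, 3.14, 3.14].

INTERFACE

Orientations are given as a unit quaternion [w, x, y, z].
In Python, from bench import r, imaging gives the robot as it stands.
- The arm moves only by the tool apply_moves, never from a script. Its argument "deltas" is a list that holds one entry, the list of rows, each a list of 7 numbers: the shift along the tool's x, y, z in mm, then the turn, a rotation vector about the tool's x, y, z in rad, then the closure, from -1 (fully open) to 1 (shut). A call has 1 to 5 rows; each row is the pose to reach, as a shift and turn from the pose commanded when the call began, along the tool's axes at that moment; what a row does not reach only later rows make up. A row lasts 1/8 s, in which the tool goes at most 62.5 mm and 10.7 degrees, less where a joint would pass 70% of its speed; a pose out of reach is approached as far as the arm can. A call with a gripper value outside its range is refused whole. The fingers move at their own pace and stop on an object; "squeeze" is the grip in N (left out, the last holds). Time passes only in rows, so rows that repeat a pose let the fingers close. It gives the time, the measured TCP pose, the force and the opening at its end, in the units of the state.
- r.get_state(): the state, without advancing time (a new reading comes with each control period).
- imaging.grab_frame(name): name is "scene" or "top" or "wrist"; returns a dict with "img" (480x640x3 uint8, red, green, blue), "z_map" (480x640 float32, m along the optical axis (not along the pixel's ray), 0 where there is no reading), "mtx" (3x3 intrinsics, pixels), "camera_from_world" (4x4, takes a point from world to camera coordinates). Camera axes: x right, y down, z forward; pixel columns grow to the right and rows downward; lengths in m; the calibration is good to about 2 mm. A picture is of the moment at which its call begins.
- r.job_done(): hands the job in, once; it reports no verdict.
The state is a dict: "clock": time; "joints": joint angles; "qvel": joint speeds; "joint_torque": joint torques, N m; "eef_pos": TCP position; "tool_rot": TCP orientation; "force": force on the tool from outside, world axes, zero at the start; "torque": the same for the moment, N m; "opening": finger opening in m.
Only numpy, scipy, OpenCV 4.12 (cv2) and the standard library are available. Lean on these libraries where they do the work, as an engineer would, in place of code of your own. Each camera call takes 0.05 s, during which the arm holds its last target.

TASK

Check in three of the tubes standing in the grey check-in block, in the order of draw: with the fingertips lightly press down on the light-blue cap, then the red cap, then the purple cap, each until its tube has sunk fully home and stays there, and finish clear of everything. Only press, do not lift or tip any tube; do not touch the yellow-capped tube, and leave the specimen cup, the label roll and the marker where they are.

Things in the scene. Friction and masses are not known exactly. Their poses are not given: they have to be found in the camera images.
- block: Check-in block fixed to the desk: light grey, 90 (x) x 290 (y) x 50 mm high. Origin centred on its underside. Four dark sleeves, 25 mm across, stand in a row at y = -97.5, -32.5, 32.5, 97.5 mm (x = 0), each holding one loose tube, in any order. A sleeve slides 10 mm straight down against about 2.5 N of friction to a sprung stop (gives 2 N/mm beyond 4 N, 6 mm at most) and stays where left; its rim is 64 mm above the desk raised, 54 home.
- tube_blue: Sample tube with light-blue cap, upright and loose in one of the block's sleeves: 105 mm tall, tube 16 mm across, cap 19 mm across and 23 mm high with a flat top. Origin at the centre of its foot, z up to the cap; the foot is 18 mm above the desk at the start and 8 mm when fully home; it counts as home once it is at least 6.5 mm down. Pushes above 20 N on it are too hard.
- cap_blue (a point): Centre of the flat top of the light-blue cap, 105 mm above the tube's foot; 123 mm above the desk at the start, 113 mm when fully home.
- tube_red: Sample tube with red cap, upright and loose in one of the block's sleeves: 105 mm tall, tube 16 mm across, cap 19 mm across and 23 mm high with a flat top. Origin at the centre of its foot, z up to the cap; the foot is 18 mm above the desk at the start and 8 mm when fully home; it counts as home once it is at least 6.5 mm down. Pushes above 20 N on it are too hard.
- cap_red (a point): Centre of the flat top of the red cap, 105 mm above the tube's foot; 123 mm above the desk at the start, 113 mm when fully home.
- tube_purple: Sample tube with purple cap, upright and loose in one of the block's sleeves: 105 mm tall, tube 16 mm across, cap 19 mm across and 23 mm high with a flat top. Origin at the centre of its foot, z up to the cap; the foot is 18 mm above the desk at the start and 8 mm when fully home; it counts as home once it is at least 6.5 mm down. Pushes above 20 N on it are too hard.
- cap_purple (a point): Centre of the flat top of the purple cap, 105 mm above the tube's foot; 123 mm above the desk at the start, 113 mm when fully home.
- tube_yellow: Sample tube with yellow cap, upright and loose in one of the block's sleeves: 105 mm tall, tube 16 mm across, cap 19 mm across and 23 mm high with a flat top. Origin at the centre of its foot, z up to the cap; the foot is 18 mm above the desk at the start and 8 mm when fully home. It is not to be touched.
- cap_yellow (a point): Centre of the flat top of the yellow cap, 105 mm above the tube's foot; 123 mm above the desk at the start, 113 mm when fully home.
- cup: Specimen cup with orange screw lid, 67 mm across, 70 mm high, loose on the desk beyond the block. Origin under its centre.
- label_roll: Roll of white blank labels lying flat, 72 mm across, 30 mm high, 25 mm hole, loose on the desk beyond the block. Origin under its centre.
- marker: Dark marker pen with green cap, 135 mm long (its x axis), 13 mm thick, lying loose on the desk on the robot's side of the block. Origin under its centre.

How it is judged:
On the way, in this order (a step that is already met when the one before it is completed fails the run):
1. the light-blue tube is pressed home (z of tube_blue in the frame of block below 0.0115 m), for 0.1 s.
2. the red tube is pressed home (z of tube_red in the frame of block below 0.0115 m), for 0.1 s.
3. the purple tube is pressed home (z of tube_purple in the frame of block below 0.0115 m), for 0.1 s.
At the end, for the whole second after the job is handed in: The light-blue, red and purple tubes each stand at least 6.5 mm lower in the block than at the start (10 mm is the stop), the yellow one is not lowered by 1.5 mm, all upright within 0.15 rad and at rest; cup, label roll and marker within 12 mm of their starts (z of each of tube_blue, tube_red, tube_purple in the frame of block below 0.0115 m and z of tube_yellow in the frame of block above 0.0165 m and not (distance of any of cup, label_roll, marker from where it was at the start of the episode above 0.012 m) and angle between each of tube_blue, tube_red, tube_purple, tube_yellow's own z axis and vertical below 0.15 rad and linear speed of each of tube_blue, tube_red, tube_purple, tube_yellow below 0.02 m/s); the robot touches nothing.
It fails at once if a tube is pressed down (2.5 mm) before the one due before it is home ((z of tube_red in the frame of block below 0.0155 m and not (z of tube_blue in the frame of block below 0.0115 m)) or (z of tube_purple in the frame of block below 0.0155 m and not (z of tube_red in the frame of block below 0.0115 m)) or (z of tube_purple in the frame of block below 0.0155 m and not (z of tube_blue in the frame of block below 0.0115 m))).
It fails at once if a tube is pushed harder than 20 N (contact force between any of the fingers, the arm and tube_blue above 20 N or contact force between any of the fingers, the arm and tube_red above 20 N or contact force between any of the fingers, the arm and tube_purple above 20 N).
It fails at once if a tube is lifted (6 mm above its start, or back up by some 2 mm once the next one is home) or tipped by 0.25 rad (z of any of tube_blue, tube_red, tube_purple, tube_yellow in the frame of block above 0.024 m or angle between any of tube_blue, tube_red, tube_purple, tube_yellow's own z axis and vertical above 0.25 rad or (z of tube_red in the frame of block below 0.0115 m and z of tube_blue in the frame of block above 0.0135 m) or (z of tube_purple in the frame of block below 0.0115 m and z of tube_red in the frame of block above 0.0135 m)).
It fails at once if the yellow-capped tube is touched (contact force between any of the fingers, the arm and tube_yellow above 0.3 N).
It fails at once if the cup, label roll or marker is moved by more than 12 mm (distance of any of cup, label_roll, marker from where it was at the start of the episode above 0.012 m).
It also fails if it takes over 42 s, if anything falls off the work surface, if the arm or the gripper's body presses on something with over 40 N, if the wrist force passes 120 N, or if a joint passes its speed limit or range.

## Working session

There is one attempt and no reset: what is moved stays moved. The work goes in short steps, Python scripts to look and compute and a tool call to move; the robot and the scene stay as the last step left them, time stands still between calls to the robot, and variables do not carry over. Pictures are saved under pics/ and viewed, and the job is handed in when it is done.

Besides the shell and the picture viewer there is one more tool, called after "Emit:" as name(argument=value, ...) on one line, values as JSON. apply_moves: Moves the arm, as the interface text tells. Its arguments: {"type":"object","properties":{"deltas":{"type":"array"},"squeeze":{"type":"number"}},"required":["deltas"]}

```bash
mkdir -p pics; ls; python3 - <<'E'
from bench import r, imaging
import cv2,numpy as np
print(r.get_state())
for n in ("scene","top"):
    f=imaging.grab_frame(n); np.savez(f"{n}.npz",**f)
    cv2.imwrite(f"pics/{n}0.png",f["img"][:,:,::-1])
E
```

```text
pics
{'clock': 0.0, 'joints': array([ 1.06860542e+00,  2.77160048e-01, -2.79254036e-02,  1.26801990e+00,
       -5.95717498e-06,  1.46736239e+00]), 'qvel': array([-0.00153085,  0.00162633,  0.00125039, -0.0002375 ,  0.00223394,
       -0.00167081]), 'joint_torque': array([ 2.00445793e-03, -4.45508122e+01,  2.95203602e+01,  1.63923186e-02,
       -6.73238378e-05,  4.41807870e-06]), 'eef_pos': array([0.24231008, 0.5752405 , 0.23012196]), 'tool_rot': array([-3.41439853e-04,  1.98060031e-01,  9.80189212e-01, -1.10287400e-03]), 'force': array([ 0.38625137, -0.20036048, -0.53888697]), 'torque': array([-0.02021181, -0.01463922, -0.00064709]), 'opening': 0.08515609514727247}
```

View pics/scene0.png

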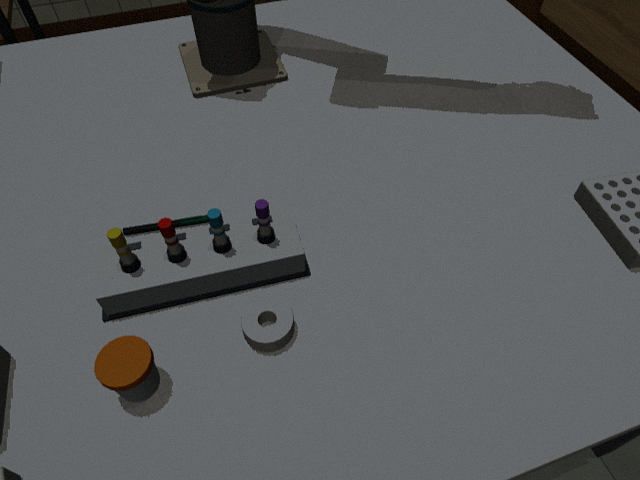

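View pics/top0.png

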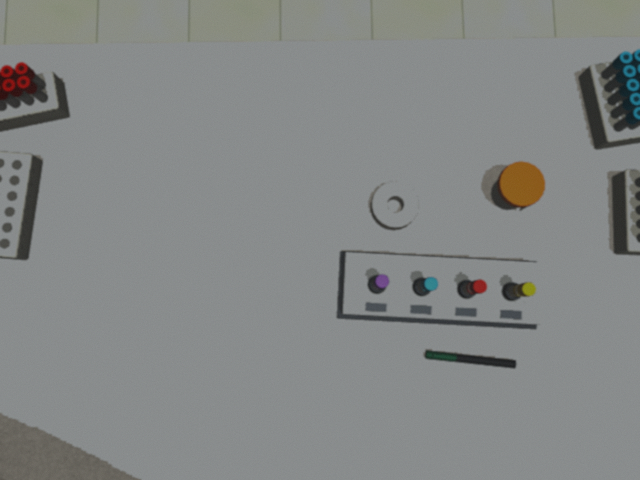

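The scene view shows yellow (118,234), red (165,224), blue (215,215) and purple (262,205). The top view has purple (382,281), blue (431,284), red (480,287) and yellow (528,290). Next I'll locate the caps from the colour masks plus depth.

```bash
cat > h.py <<'E'
import numpy as np,cv2
def pts(f,m,z=None):
    v,u=np.nonzero(m); d=f["z_map"][v,u]; K=f["mtx"]; T=np.linalg.inv(f["camera_from_world"])
    c=np.stack([(u-K[0,2])/K[0,0],(v-K[1,2])/K[1,1],np.ones(len(u))])
    if z is None: p=c*d
    else:
        R=T[:3,:3]@c; p=c*((z-T[2,3])/R[2])
    P=(T[:3,:3]@p+T[:3,3:]).T
    return P if z is not None else P[d>0]
def cmask(f,n):
    h=cv2.cvtColor(f["img"],cv2.COLOR_RGB2HSV).astype(int); H,S,V=h[...,0],h[...,1],h[...,2]
    rng={"yellow":(22,35),"red":(-8,8),"blue":(88,106),"purple":(125,150)}[n]
    H=np.where(H>170,H-180,H)
    return (H>=rng[0])&(H<=rng[1])&(S>110)&(V>70)
E
python3 - <<'E'
from h import *
for n in("scene","top"):
    f=dict(np.load(n+".npz")); T=np.linalg.inv(f["camera_from_world"]);print(n,T[:3,3],f["mtx"][0,0])
    for c in("purple","blue","red","yellow"):
        m=cmask(f,c).astype(np.uint8)
        if n=="top": m[:200]=0
        else: m[:180]=0;m[280:]=0
        k,l,s,ce=cv2.connectedComponentsWithStats(m); i=1+np.argmax(s[1:,4])
        P=pts(f,l==i); top=P[P[:,2]>np.percentile(P[:,2],95)-.004]
        print(c,s[i],ce[i],"top",top.mean(0).round(4),((top.max(0)+top.min(0))/2).round(4),len(top), "plane.123",pts(f,l==i,.123).mean(0).round(4))
E
```

```text
scene [ 1.00629303 -0.13203147  0.62138268] 490.59118026187224
purple [255 200  13   9  84] [260.83333333 203.57142857] top [ 0.5484 -0.0638  0.1242] [ 0.5481 -0.0637  0.124 ] 84 plane.123 [ 0.5472 -0.0637  0.123 ]
blue [207 209  14   9 100] [213.39 213.04] top [ 0.5441 -0.1285  0.1241] [ 0.5439 -0.1283  0.1241] 99 plane.123 [ 0.5432 -0.1285  0.123 ]
red [158 218  14  10 107] [164.28971963 222.61682243] top [ 0.5397 -0.1932  0.1241] [ 0.5394 -0.1931  0.1244] 107 plane.123 [ 0.5387 -0.1933  0.123 ]
yellow [107 228  14  11 113] [113.49557522 232.69911504] top [ 0.5356 -0.2579  0.1242] [ 0.5352 -0.258   0.1249] 113 plane.123 [ 0.5345 -0.2582  0.123 ]
top [0.49853383 0.02270612 0.89522636] 580.664379736317
purple [376 276  12  12 116] [381.42241379 280.97413793] top [ 0.5482 -0.0614  0.125 ] [ 0.5475 -0.0615  0.1253] 110 plane.123 [ 0.5483 -0.0616  0.123 ]
blue [424 278  14  13 143] [430.28671329 283.53146853] top [ 0.5439 -0.1258  0.1252] [ 0.5433 -0.1262  0.1255] 132 plane.123 [ 0.544  -0.1265  0.123 ]
red [473 280  14  13 147] [479.16326531 286.04081633] top [ 0.5398 -0.191   0.1247] [ 0.5398 -0.1913  0.1257] 136 plane.123 [ 0.5398 -0.1914  0.123 ]
yellow [522 283  14  13 148] [528.08783784 288.87837838] top [ 0.5353 -0.2556  0.1251] [ 0.5349 -0.2554  0.1258] 127 plane.123 [ 0.5351 -0.2562  0.123 ]
```

```bash
python3 - <<'E'
import cv2
a=cv2.imread("pics/top0.png")[240:380,330:550]
cv2.imwrite("pics/topcrop.png",cv2.resize(a,None,fx=3.6,fy=3.6,interpolation=cv2.INTER_CUBIC))
E
```

```text
(no output)
```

View pics/topcrop.png

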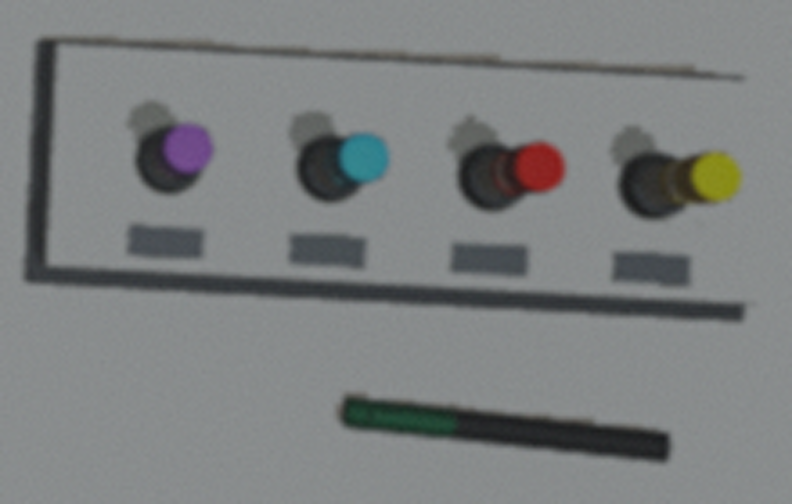

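Emit:
apply_moves(deltas=[[[-43,-42,0,0,0,0,1],[-86,-83,0,0,0,0,1],[-129,-125,0,0,0,0,1],[-172,-166,0,0,0,0,1],[-215,-207,0,0,0,0,1]]])

```text
clock: 0.72
eef_pos: [0.3606, 0.2998, 0.231]
tool_rot: [-0.0, 0.198, 0.98, -0.0]
force: [1.1, 0.5, 0.3]
opening: -0.0002
```

Emit:
apply_moves(deltas=[[[-43,-42,0,0,0,0,1],[-86,-83,0,0,0,0,1],[-129,-125,0,0,0,0,1],[-172,-166,0,0,0,0,1],[-215,-207,0,0,0,0,1]]])

```text
clock: 1.35
eef_pos: [0.4784, 0.0256, 0.2311]
tool_rot: [-0.0, 0.198, 0.98, 0.0]
force: [1.8, 0.9, -0.8]
opening: 0.0001
```

Emit:
apply_moves(deltas=[[[-40,-39,0,0,0,0,1],[-80,-77,0,0,0,0,1],[-115,-112,0,0,0,0,1],[-121,-117,0,0,0,0,1],[-121,-117,0,0,0,0,1]]])

```text
clock: 1.98
eef_pos: [0.5438, -0.1273, 0.2307]
tool_rot: [-0.001, 0.198, 0.98, 0.0]
force: [0.2, 0.7, -1.0]
opening: 0.0004
```

```bash
cat > s.py <<'E'
from bench import r
import numpy as np,sys
from scipy.spatial.transform import Rotation as Ro
s=r.get_state(); q=s["tool_rot"]; R=Ro.from_quat([q[1],q[2],q[3],q[0]])
print(s["clock"],s["eef_pos"].round(4),s["force"].round(2),s["opening"],np.round(R.as_matrix(),3).tolist())
for n,p in dict(blue=(.5437,-.1275,.123),red=(.5395,-.1922,.123),purple=(.548,-.0627,.123)).items():
    print(n,(R.inv().apply(np.array(p)-s["eef_pos"])*1000).round(1))
E
python3 s.py
```

```text
1.975 [ 0.5438 -0.1273  0.2307] [ 0.17  0.75 -1.01] 0.0003781044789150031 [[-0.921, 0.389, -0.002], [0.389, 0.921, 0.001], [0.002, 0.0, -1.0]]
blue [ -0.2  -0.2 107.7]
red [-21.5 -61.5 107.6]
purple [ 21.   61.1 107.7]
```

Emit:
apply_moves(deltas=[[[0,0,40,0,0,0,1],[0,0,75,0,0,0,1],[0,0,94,0,0,0,1],[0,0,94,0,0,0,1],[0,0,94,0,0,0,1]]])

```text
clock: 2.6
eef_pos: [0.5446, -0.1266, 0.1383]
tool_rot: [0.001, 0.197, 0.98, -0.0]
force: [0.1, 0.1, 0.6]
opening: 0.0003
```

```bash
python3 s.py; python3 - <<'E'
from bench import imaging
import cv2,numpy as np
a=imaging.grab_frame("scene")["img"][130:300,80:330,::-1]; b=imaging.grab_frame("top")["img"][230:400,320:570,::-1]
cv2.imwrite("pics/p1.png",np.vstack([cv2.resize(x,(440,299)) for x in (a,b)]))
E
```

```text
2.6 [ 0.5446 -0.1266  0.1383] [0.11 0.13 0.58] 0.00034141746384623144 [[-0.922, 0.387, 0.001], [0.387, 0.922, -0.0], [-0.001, 0.0, -1.0]]
blue [ 0.5 -1.2 15.3]
red [-20.7 -62.5  15.4]
purple [21.6 60.2 15.3]
```

View pics/p1.png

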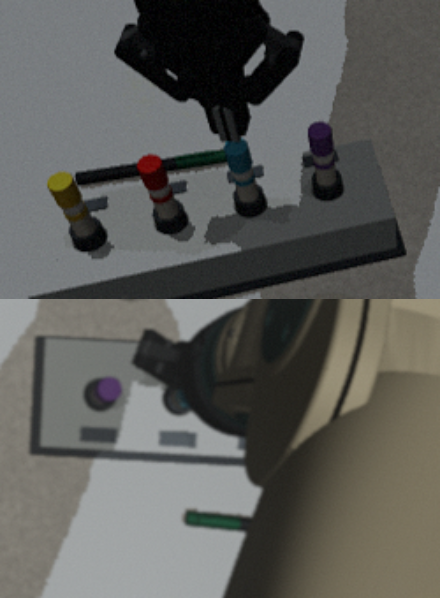

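The fingertips are centred over the blue cap with about 15 mm to go. Nothing else is near them, since the knuckles pass well above the neighbouring caps. I'll descend slowly.

Emit:
apply_moves(deltas=[[[0,-1,8,0,0,0,1],[0,-1,12,0,0,0,1],[0,-1,14,0,0,0,1],[0,-1,16,0,0,0,1],[0,-1,18,0,0,0,1]]])

```text
clock: 3.32
eef_pos: [0.5442, -0.1284, 0.1196]
tool_rot: [0.0, 0.198, 0.98, -0.0]
force: [-0.7, 0.2, 2.5]
opening: 0.0004
```

Emit:
apply_moves(deltas=[[[0,0,1,0,0,0,1],[0,0,2,0,0,0,1],[0,0,3,0,0,0,1],[0,0,4,0,0,0,1],[0,0,5,0,0,0,1]]])

```text
clock: 3.95
eef_pos: [0.5439, -0.1283, 0.1143]
tool_rot: [0.0, 0.198, 0.98, -0.0]
force: [-0.5, 0.5, 1.6]
opening: -0.0002
```

Emit:
apply_moves(deltas=[[[0,0,1,0,0,0,1],[0,0,1.5,0,0,0,1],[0,0,2,0,0,0,1],[0,0,2,0,0,0,1]]])

```text
clock: 4.45
eef_pos: [0.5442, -0.1284, 0.1126]
tool_rot: [0.0, 0.198, 0.98, -0.0]
force: [-0.8, -0.6, 3.8]
opening: -0.0
```

Emit:
apply_moves(deltas=[[[0,0,0.5,0,0,0,1],[0,0,1,0,0,0,1],[0,0,1,0,0,0,1]]])

```text
clock: 4.82
eef_pos: [0.5443, -0.1284, 0.1118]
tool_rot: [0.001, 0.198, 0.98, -0.0]
force: [0.2, 0.3, 6.3]
opening: -0.0
```

Emit:
apply_moves(deltas=[[[0,0,-2,0,0,0,1],[0,0,-6,0,0,0,1],[0,0,-20,0,0,0,1],[0,0,-42,0,0,0,1],[0,0,-42,0,0,0,1]]])

```text
clock: 5.45
eef_pos: [0.5456, -0.1289, 0.1556]
tool_rot: [0.002, 0.198, 0.98, -0.0]
force: [0.1, -0.1, -0.3]
opening: 0.0002
```

```bash
python3 s.py; cat > look.py <<'E'
from bench import imaging
import sys
from h import *
f=imaging.grab_frame("scene")
for c in("purple","blue","red","yellow"):
    m=cmask(f,c).astype(np.uint8); m[:180]=0;m[280:]=0
    k,l,s,ce=cv2.connectedComponentsWithStats(m); i=1+np.argmax(s[1:,4]); P=pts(f,l==i)
    print(c,s[i,4],P.mean(0).round(4))
cv2.imwrite(f"pics/{sys.argv[1]}.png",cv2.resize(f["img"][130:300,80:330,::-1],(750,510)))
E
python3 look.py p2
```

```text
5.45 [ 0.5456 -0.1289  0.1556] [ 0.09 -0.14 -0.3 ] 0.00022587724227944814 [[-0.922, 0.388, 0.004], [0.388, 0.922, -0.002], [-0.005, 0.0, -1.0]]
blue [ 2.4  0.5 32.6]
red [-18.8 -60.8  32.7]
purple [23.6 61.9 32.5]Traceback (most recent call last):
  File "look.py", line 7, in <module>
    k,l,s,ce=cv2.connectedComponentsWithStats(m); i=1+np.argmax(s[1:,4]); P=pts(f,l==i)
                                                      ~~~~~~~~~^^^^^^^^^
    return _wrapfunc(a, 'argmax', axis=axis, out=out, **kwds)
    return bound(*args, **kwds)
ValueError: attempt to get argmax of an empty sequence
```

```bash
sed -i 's/V>70/V>35/' h.py; sed -i 's/i=1+np/\n    if k<2: print(c,"none"); continue\n    i=1+np/' look.py; python3 look.py p2; python3 s.py
```

```text
purple 101 [ 0.5497 -0.0643  0.1238]
blue 174 [ 0.5472 -0.1295  0.109 ]
red 190 [ 0.5416 -0.1942  0.1185]
yellow 192 [ 0.537  -0.2587  0.1182]
5.55 [ 0.5439 -0.1283  0.1534] [-0.42  0.46 -0.54] -0.0003599682617332994 [[-0.922, 0.388, 0.0], [0.388, 0.922, -0.0], [-0.0, 0.0, -1.0]]
blue [ 0.5  0.6 30.4]
red [-20.7 -60.6  30.4]
purple [21.7 62.  30.4]
```

View pics/p2.png

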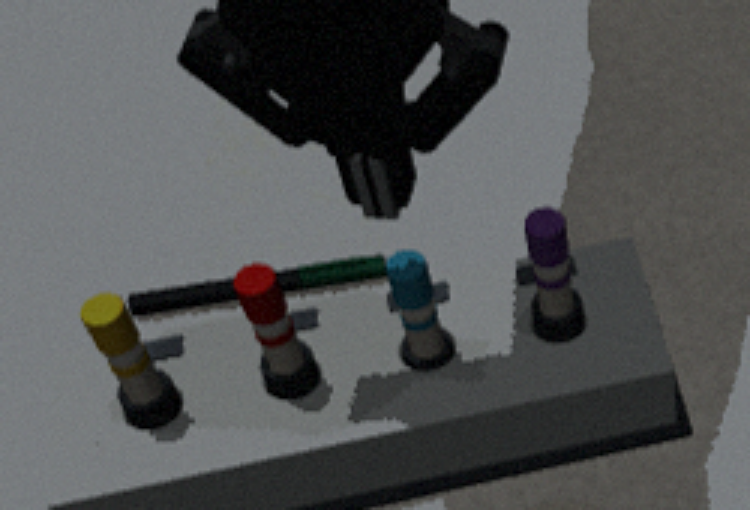

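Blue (405,265) is about 10 mm lower than red (256,275) and upright, so it's home. Next is red.

Emit:
apply_moves(deltas=[[[-10,-30,0,0,0,0,1],[-21,-61,0,0,0,0,1],[-21,-61,8,0,0,0,1],[-21,-61,16,0,0,0,1],[-21,-61,16,0,0,0,1]]])

```text
clock: 6.18
eef_pos: [0.5382, -0.1912, 0.1356]
tool_rot: [-0.002, 0.198, 0.98, 0.001]
force: [0.2, 0.3, -0.6]
opening: -0.0
```

```bash
python3 look.py p3; python3 s.py
```

```text
purple 102 [ 0.5496 -0.0639  0.1241]
blue 180 [ 0.5472 -0.1295  0.1087]
red 170 [ 0.5431 -0.1943  0.1186]
yellow 209 [ 0.5378 -0.2583  0.118 ]
6.225 [ 0.5388 -0.1915  0.1363] [ 0.25 -0.07  0.73] 0.00016337722769836115 [[-0.922, 0.387, -0.002], [0.387, 0.922, 0.001], [0.002, 0.0, -1.0]]
blue [20.2 60.9 13.4]
red [-1.  -0.4 13.3]
purple [ 41.3 122.3  13.4]
```

View pics/p3.png

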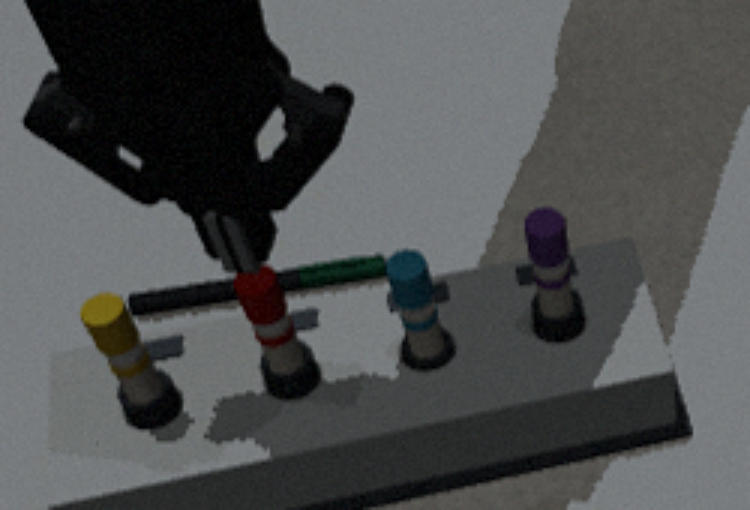

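The tip sits over the red cap at (250,270), clear of yellow (105,310). Pressing red.

Emit:
apply_moves(deltas=[[[0,0,7,0,0,0,1],[0,0,11,0,0,0,1],[0,0,13,0,0,0,1],[0,0,15,0,0,0,1],[0,0,17,0,0,0,1]]])

```text
clock: 6.85
eef_pos: [0.54, -0.1929, 0.1208]
tool_rot: [0.001, 0.198, 0.98, -0.0]
force: [1.1, 0.0, 1.3]
opening: 0.0001
```

Emit:
apply_moves(deltas=[[[0,0,1,0,0,0,1],[0,0,2,0,0,0,1],[0,0,3,0,0,0,1],[0,0,4,0,0,0,1],[0,0,5,0,0,0,1]]])

```text
clock: 7.48
eef_pos: [0.5396, -0.1926, 0.1153]
tool_rot: [0.0, 0.198, 0.98, 0.0]
force: [-0.2, 1.1, 1.2]
opening: 0.0003
```

Emit:
apply_moves(deltas=[[[0,0,1,0,0,0,1],[0,0,2,0,0,0,1],[0,0,3,0,0,0,1],[0,0,3.5,0,0,0,1],[0,0,3.5,0,0,0,1]]])

```text
clock: 8.1
eef_pos: [0.5399, -0.1928, 0.1123]
tool_rot: [0.0, 0.198, 0.98, -0.0]
force: [0.1, 0.3, 4.8]
opening: -0.0001
```

Emit:
apply_moves(deltas=[[[0,0,0,0,0,0,1],[0,0,0,0,0,0,1]]])

```text
clock: 8.35
eef_pos: [0.5398, -0.1927, 0.1121]
tool_rot: [0.0, 0.198, 0.98, -0.0]
force: [-0.8, 0.1, 5.4]
opening: 0.0
```

Emit:
apply_moves(deltas=[[[0,0,-2,0,0,0,1],[0,0,-6,0,0,0,1],[0,0,-20,0,0,0,1],[0,0,-42,0,0,0,1],[0,0,-42,0,0,0,1]]])

```text
clock: 8.98
eef_pos: [0.5412, -0.1934, 0.1562]
tool_rot: [0.002, 0.198, 0.98, -0.001]
force: [-0.5, -0.6, -0.7]
opening: -0.0001
```

```bash
python3 look.py p4; python3 s.py
```

```text
purple 97 [ 0.5495 -0.064   0.124 ]
blue 179 [ 0.547  -0.1295  0.1088]
red 184 [ 0.541  -0.194   0.1092]
yellow 206 [ 0.5379 -0.2583  0.1185]
9.025 [ 0.5403 -0.193   0.1549] [-0.19 -0.4  -0.08] 0.00017284006415230023 [[-0.922, 0.388, 0.002], [0.388, 0.922, -0.001], [-0.002, -0.0, -1.0]]
blue [22.4 61.7 31.9]
red [ 1.2  0.5 31.9]
purple [ 43.6 123.1  31.8]
```

View pics/p4.png

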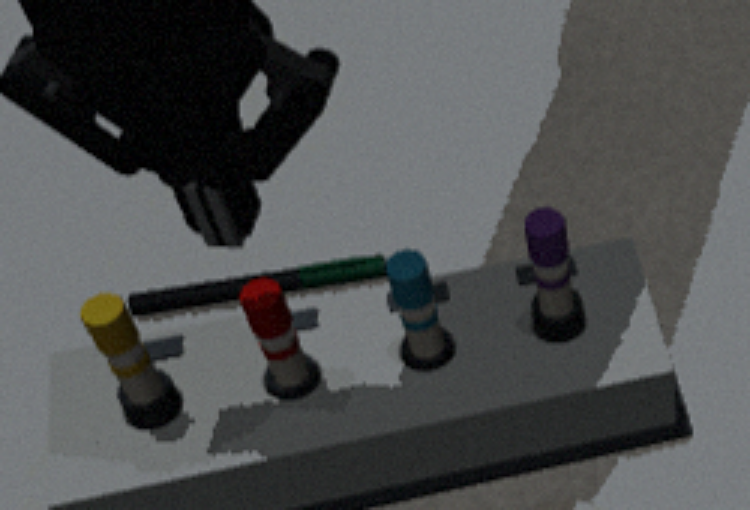

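Red (263,290) has dropped about 9–10 mm and stands upright. Blue is still home and yellow hasn't changed. Purple next.

Emit:
apply_moves(deltas=[[[14,41,0,0,0,0,1],[29,82,0,0,0,0,1],[43,123,0,0,0,0,1],[43,123,10,0,0,0,1],[43,123,16,0,0,0,1]]])

```text
clock: 9.65
eef_pos: [0.5468, -0.0626, 0.1364]
tool_rot: [-0.001, 0.198, 0.98, -0.0]
force: [0.0, 0.0, -0.8]
opening: -0.0002
```

```bash
python3 look.py p5; python3 s.py
```

```text
purple 86 [ 0.5505 -0.064   0.124 ]
blue 175 [ 0.5464 -0.1294  0.1089]
red 191 [ 0.54   -0.1943  0.1076]
yellow 214 [ 0.5379 -0.2582  0.118 ]
9.7 [ 0.5464 -0.0629  0.1357] [ 0.17 -0.71  0.76] 0.00017796886874005047 [[-0.921, 0.389, -0.003], [0.389, 0.921, 0.0], [0.003, -0.001, -1.0]]
blue [-22.7 -60.6  12.7]
red [ -44.  -121.8   12.7]
purple [-1.4  0.8 12.7]
```

View pics/p5.png

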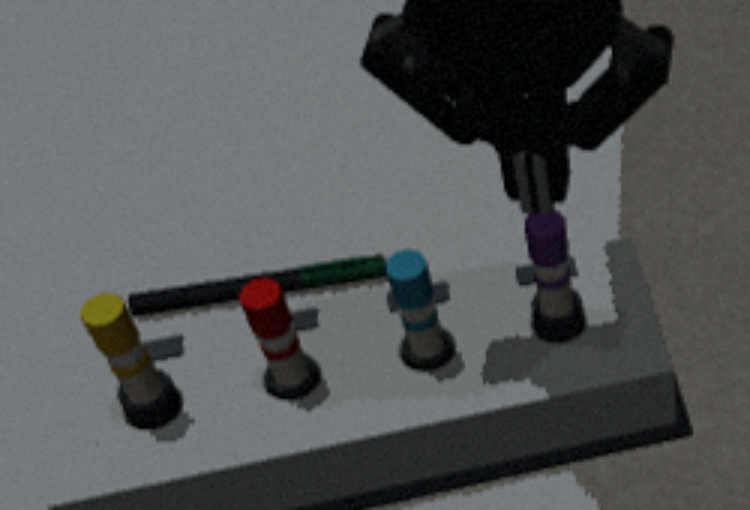

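The tip is over purple (545,215). Pressing.

Emit:
apply_moves(deltas=[[[0,0,7,0,0,0,1],[0,0,11,0,0,0,1],[0,0,13,0,0,0,1],[0,0,15,0,0,0,1],[0,0,17,0,0,0,1]]])

```text
clock: 10.32
eef_pos: [0.5482, -0.0628, 0.1213]
tool_rot: [0.001, 0.198, 0.98, -0.0]
force: [0.0, -0.2, 3.2]
opening: -0.0003
```

Emit:
apply_moves(deltas=[[[0,0,1,0,0,0,1],[0,0,2,0,0,0,1],[0,0,3,0,0,0,1],[0,0,4,0,0,0,1],[0,0,5,0,0,0,1]]])

```text
clock: 10.95
eef_pos: [0.5477, -0.0626, 0.1158]
tool_rot: [0.0, 0.198, 0.98, -0.0]
force: [0.2, -0.3, 1.8]
opening: -0.0001
```

Emit:
apply_moves(deltas=[[[0,0,1,0,0,0,1],[0,0,2,0,0,0,1],[0,0,2.5,0,0,0,1],[0,0,2.5,0,0,0,1]]])

```text
clock: 11.45
eef_pos: [0.5476, -0.0626, 0.1132]
tool_rot: [-0.0, 0.198, 0.98, 0.0]
force: [-0.3, -0.7, 1.0]
opening: 0.0002
```

Emit:
apply_moves(deltas=[[[0,0,0.5,0,0,0,1],[0,0,1,0,0,0,1],[0,0,1.5,0,0,0,1],[0,0,1.5,0,0,0,1],[0,0,1.5,0,0,0,1]]])

```text
clock: 12.08
eef_pos: [0.548, -0.0627, 0.1121]
tool_rot: [0.0, 0.198, 0.98, -0.0]
force: [-0.1, -0.7, 4.1]
opening: -0.0001
```

Emit:
apply_moves(deltas=[[[0,0,-2,0,0,0,1],[0,0,-6,0,0,0,1],[0,0,-30,0,0,0,1],[0,0,-70,0,0,0,1],[0,0,-100,0,0,0,1]]])

```text
clock: 12.7
eef_pos: [0.5474, -0.0625, 0.2127]
tool_rot: [-0.0, 0.198, 0.98, 0.0]
force: [1.4, -0.8, 0.8]
opening: -0.0005
```

Emit:
apply_moves(deltas=[[[30,50,0,0,0,0,1],[50,100,0,0,0,0,1],[60,150,0,0,0,0,1],[60,150,0,0,0,0,1],[60,150,0,0,0,0,1]]])

```text
clock: 13.32
eef_pos: [0.55, 0.0987, 0.2112]
tool_rot: [-0.001, 0.198, 0.98, -0.0]
force: [0.0, -0.3, -0.3]
opening: 0.0
```

```bash
python3 look.py p6; python3 s.py; python3 - <<'E'
from bench import imaging
import cv2
cv2.imwrite("pics/s6.png",imaging.grab_frame("scene")["img"][:,:,::-1])
E
```

```text
purple 100 [ 0.5499 -0.0639  0.1141]
blue 121 [ 0.5436 -0.1288  0.1119]
red 128 [ 0.5386 -0.1934  0.1124]
yellow 188 [ 0.5368 -0.2588  0.1182]
13.375 [0.5501 0.0982 0.2113] [-0.61  0.38 -0.89] -0.0002556455217374688 [[-0.921, 0.389, -0.001], [0.389, 0.921, -0.001], [0.001, -0.001, -1.0]]
blue [ -82.  -210.3   88.4]
red [-103.3 -271.6   88.5]
purple [ -60.7 -149.    88.4]
```

View pics/s6.png

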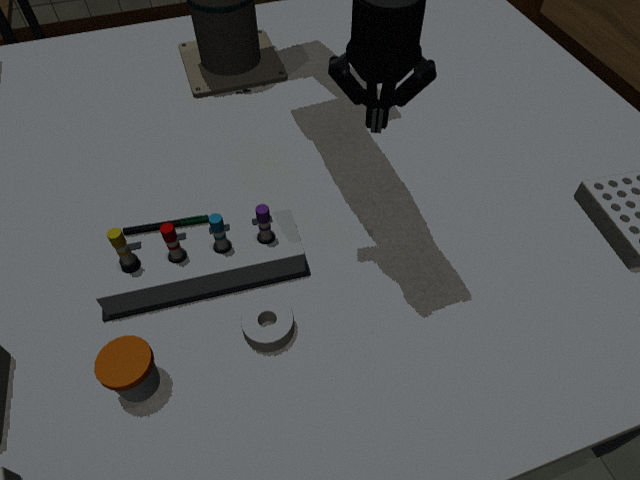

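View pics/p6.png

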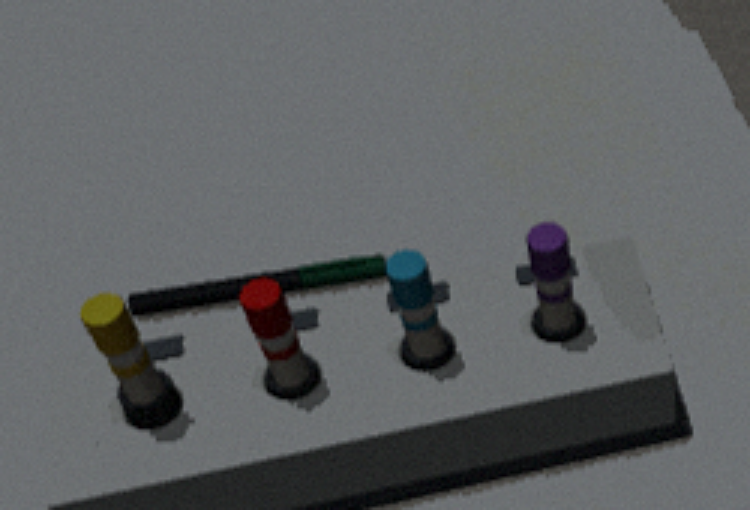

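All three target caps are down about 10 mm and upright: purple (547,238), blue (407,266) and red (263,295). Yellow is still raised, and the cup, roll and marker are at the same pixels as before. The arm is clear, so I'm handing in.

```bash
python3 -c "
from bench import r
print(r.job_done())"
```

```text
the job is handed in; nothing more can be done
None
```

I pressed the light-blue, then the red, then the purple cap home with closed fingertips, then backed the arm clear and handed the job in at about 13.4 s. The hand-in reports no verdict, so these results are from my own checks.

- **Tubes:** In the last images, all three pressed tubes look upright. Purple's cap read 10 mm lower than before. Blue and red read about 10 mm lower in the images taken just after each press. Their final averages were nearer 112 mm because the colour mask covered less of the cap under different lighting, which is still consistent with home.
- **Forces:** The wrist readings at the end of each press were about 6 N (blue), 5 N (red) and 4 N (purple), against the 20 N limit. I only read the force at the end of each move, not continuously.
- **Everything else:** The yellow tube still stood at its raised height. The cup, label roll and marker showed no movement in the scene view; I judged this by eye and did not measure it.
- **Disagreement:** The two cameras differed by about 2 mm in y on the cap positions, which is within the stated calibration. I used the midpoint.

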